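# Rock the sorting gate over and feed the ball down the other side

## Robot

A 7-joint arm with a two-finger parallel gripper is mounted at the origin on a cart in front of the work surface, level with it; the furniture and walls round the work are solid. World frame = base frame: x ahead of the robot, y to its left, z up, the work surface at z = 0. Lengths are in m, angles in rad, forces in N, time in s.
With the tool pointing down it reaches from about 0.4 to 0.9 m from the base axis. Payload 5.6 kg.
Tool frame: the origin (TCP) lies at the very end of the fingers, on their centre line; the grasp point (between the pads) lies 19 mm behind it (robot.grip_point_offset is the distance from the TCP to the grasp point, in m); z points along the fingers, y is the direction in which the jaws open and shut (so a half turn about z gives the same grasp; the last joint's range is limited). The gripper opens to 92 mm and grips with 3 to 60 N. Pads are 20 mm wide; open, the fingers measure 128 mm over their backs; the gripper's body (75 mm by 189 mm) begins 69 mm behind the grasp point.
Start: joints at [-1.287, 0.468, -0.012, 1.603, 0.006, 1.071, -0.056], TCP at [0.209, 0.616, 0.215] pointing down, gripper open.
Joint ranges: [-2.53, 2.53], [-0.31, 2.02], [-1.57, 1.55], [0.28, 2.44], [-1.29, 4.43], [0.15, 1.84], [-2.92, 2.92]. Speed limits (rad/s): [2.57, 2.57, 3.14, 3.14, 3.14, 3.14, 3.14].

## Interface

Orientations are given as a 3x3 rotation matrix whose columns are the frame's x, y, z axes.
In Python, from plant import status, vision, robot gives the robot as it stands.
- The arm moves only by the tool servo_tool, never from a script. Its argument "steps" is a list of rows, each a list of 7 numbers: the turn, a rotation vector about the tool's x, y, z in rad, then the shift along the tool's x, y, z in units of 25 mm (1.0 is 25 mm), then the gripper's target within -1 to 1 (shut at 1, half-way at 0, fully open at -1). A call has 1 to 20 rows; each row is the pose to reach, as a shift and turn from the pose commanded when the call began, along the tool's axes at that moment; what a row does not reach only later rows make up. A row lasts 1/12 s, in which the tool goes at most 41.7 mm and 7.16 degrees, less where a joint would pass 70% of its speed; a pose out of reach is approached as far as the arm can. A call with a gripper value outside its range is refused whole. The fingers move at their own pace and stop on an object; "squeeze" is the grip in N (left out, the last holds). Time passes only in rows, so rows that repeat a pose let the fingers close. It gives the time, the measured TCP pose, the force and the opening at its end, in the units of the state.
- status.sense(): the state, without advancing time (a new reading comes with each control period).
- vision.snapshot(name): name is "side" or "top" or "wrist"; returns (picture, depth): 400x640x3 uint8, blue, green, red; 400x640 float32, m along the optical axis (not along the pixel's ray), 0 where there is no reading.
- vision.camera_params(name): a dict with "fx", "fy", "cx", "cy" (pixels), "dist" ([k1, k2, p1, p2, k3] as OpenCV has them; the pictures are not rectified), "camera_from_world" (4x4, takes a point from world to camera coordinates); the wrist camera has in their place "tool_from_camera" (4x4, takes a point from camera to tool coordinates, whose origin is the TCP and whose axes are the flange's). Camera axes: x right, y down, z forward; pixel columns grow to the right and rows downward; lengths in m; the calibration is good to about 2 mm. A picture is of the moment at which its call begins: read the wrist's pose just before it. camera_params takes no time and is no camera call.
- robot.close_job(): hands the job in, once; it reports no verdict.
Trained networks look in the newest picture that a camera, given by its name, has taken for a name from the list of things; names that differ only in an ending like _2 or _b are one class to them, and where a whole thing is asked for, a point or a joint stands for the part that bears it (a point fixed in the world has none). Each returns a list of dicts, best first, with "score" (0 to 1); they miss things now and then, are a little off and sometimes report something else, mostly with a low value. They report only what shows in the picture. A call takes as long as a camera call.
- vision.look_for(camera, query): "at" ([x, y, z] in m, in world coordinates, good to about 4 mm: the middle of the surface that is visible of it).
The state is a dict: "clock": time; "qpos": joint angles; "dq": joint speeds; "joint_efforts": joint torques, N m; "position": TCP position; "tcp_rot": TCP orientation; "wrist_force": force on the tool from outside, world axes, zero at the start; "ft_torque": the same for the moment, N m; "opening": finger opening in m.
Only numpy, scipy, OpenCV 4.12 (cv2) and the standard library are available. Lean on these libraries where they do the work, as an engineer would, in place of code of your own. Each camera call takes 0.05 s, during which the arm holds its last target.

## Task

The little sorting chute is set to the wrong side. With closed fingers, press down the raised end of its seesaw gate so that it rocks over and stays tipped the other way; only then push the red ball forward off its rest on the two rails, so that it rolls onto the gate and down into the tray that the gate now leads to. Only touch and push: do not pick up or squeeze the ball, and leave the thread spool and the jar of tacks beside the chute standing where they are.

Things in the scene. Friction and masses are not known exactly. Their poses are not given: they have to be found in the camera images.
- sorter: Fixed ball-sorting chute on a wooden board, 304 mm wide (its y), 170 mm deep, 150 mm high. Origin: on the counter under the gate's pivot; +x is the way the ball is fed (away from the robot), +y left. Grey backboard behind the gate at x 30 mm, y -35 to 35, top z 135 mm; behind it swings the gate's brass weight, top z 147 mm. Nothing of the chute lies at x below -115 mm.
- rail_back (a point): Middle of the top of the 6 mm cross bar at the robot-side end of the two feed rails (6 mm steel rods, 22 mm apart, along the chute's x); 120 mm up. The rails dip 4 mm from here to the pocket where the ball waits, 18 mm ahead.
- rail_hump (a point): Between the rails at their 4 mm hump, level with the rail tops (120 mm up), 33 mm ahead of the cross bar. The rails then fall 6 mm over 31 mm and end at the middle of the gate: a ball whose centre is pushed past this point rolls on by itself.
- blue_tray (a point): Middle of the sloping floor of the blue tray on the left (+y), about 20 mm up; inside 86 mm (x) by 108 mm (y), outer wall top 68 mm up.
- yellow_tray (a point): The same of the yellow tray on the right (-y).
- gate (a joint): Tilt of the seesaw gate about its pivot (along the chute's x, 85 mm up): +0.3 rad = left end up, ball runs right to the yellow tray; -0.3 = right end up, ball runs left to the blue tray. Starts at rest at either stop. A weight above the pivot makes it fall to the nearer stop: pressed past level it drops over by itself and stays; pressing takes under 2 N.
- gate_left_pad (a point): Middle of the top of the black rubber finger pad (44 x 26 mm) on the left (+y) end of the steel gate, 70 mm from the pivot. The gate is a 48 x 170 mm steel plate with 8 mm lips along its sides, none beside the pads. This point is at about z 0.117 when that end is up and 0.076 when down.
- gate_right_pad (a point): The same on the right (-y) end of the gate.
- ball_center (a point): Centre of the loose smooth (slippery) red ball, 32 mm across, about 20 g, waiting in the pocket of the two rails; its centre is about 129 mm above the counter.
- spool_mid (a point): Middle (30 mm up) of a loose standing thread spool with tan thread, 40 mm across, 60 mm high. Leave alone.
- tacks_mid (a point): Middle (32 mm up) of a loose standing lidded glass jar of tacks, 60 mm across, 64 mm high. Leave alone.

How it is judged:
By the outcome, as a careful person would: the job done as asked, in the order asked, and still so for the second after the job is handed in, with the robot touching nothing.
It also fails if it takes over 42 s, if anything falls off the work surface, if the arm or the gripper's body presses on something with over 40 N, if the wrist force passes 120 N, or if a joint passes its speed limit or range.

## Working session

There is one attempt and no reset: what is moved stays moved. The work goes in short steps, Python scripts to look and compute and a tool call to move; the robot and the scene stay as the last step left them, time stands still between calls to the robot, and variables do not carry over. Pictures are saved under pics/ and viewed, and the job is handed in when it is done.

Besides the shell and the picture viewer there is one more tool, called after "Emit:" as name(argument=value, ...) on one line, values as JSON. servo_tool: Moves the arm, as the interface text tells. Its arguments: {"type":"object","properties":{"steps":{"type":"array","items":{"type":"array","items":{"type":"number"}}},"squeeze":{"type":"number"}},"required":["steps"]}

```bash
mkdir -p pics
python3 - <<'E'
from plant import status, vision, robot
import cv2, numpy as np
s=status.sense(); print(s['clock'],s['position'],s['tcp_rot'],s['opening'])
for c in ['side','top']:
    p,d=vision.snapshot(c); cv2.imwrite(f'pics/{c}0.png',p)
    for q in ['ball_center','gate_left_pad','gate_right_pad','rail_back','rail_hump','spool_mid','tacks_mid','blue_tray','yellow_tray','sorter']:
        r=vision.look_for(c,q)
        print(c,q,[(np.round(x['at'],4).tolist(),round(x['score'],2)) for x in r[:2]])
print(status.sense()['clock'])
E
```

```text
0.0 [0.20856905 0.61500723 0.21364623] [[-9.47042513e-01  3.21107937e-01 -4.13603641e-04]
 [ 3.21108162e-01  9.47040960e-01 -1.72258525e-03]
 [-1.61436205e-04 -1.76417297e-03 -9.99998431e-01]] 0.09196681916211218
side ball_center [([0.5786, -0.0125, 0.0942], 0.73), ([0.4952, -0.0073, 0.1362], 0.51)]
side gate_left_pad [([0.5749, -0.0105, 0.096], 0.72)]
side gate_right_pad [([0.5766, -0.0099, 0.0957], 0.79), ([0.5655, -0.0246, 0.0399], 0.39)]
side rail_back [([0.5625, -0.0251, 0.0373], 0.83)]
side rail_hump [([0.5626, -0.0297, 0.0348], 0.93)]
side spool_mid [([0.487, -0.1151, 0.0427], 0.69), ([0.5733, -0.0087, 0.0944], 0.21)]
side tacks_mid [([0.4796, 0.067, 0.0513], 0.64)]
side blue_tray [([0.5602, -0.0274, 0.0405], 0.73)]
side yellow_tray [([0.5636, -0.0264, 0.0393], 0.8)]
side sorter [([0.5615, -0.0237, 0.0392], 0.87), ([0.4957, -0.0088, 0.1348], 0.53)]
top ball_center [([0.4842, 0.0853, 0.0629], 0.67), ([0.5006, -0.0063, 0.1406], 0.61)]
top gate_left_pad [([0.5782, -0.0009, 0.0996], 0.75)]
top gate_right_pad [([0.579, -0.0025, 0.1002], 0.82), ([0.5675, 0.0011, 0.023], 0.66)]
top rail_back [([0.5659, 0.0, 0.0242], 0.93)]
top rail_hump [([0.5663, -0.0052, 0.0267], 0.76)]
top spool_mid [([0.4896, -0.0996, 0.0618], 0.62)]
top tacks_mid [([0.486, 0.0814, 0.0666], 0.7)]
top blue_tray [([0.5628, 0.0, 0.0274], 0.63)]
top yellow_tray [([0.5672, -0.0045, 0.0258], 0.77)]
top sorter [([0.5657, 0.0025, 0.0266], 0.9)]
1.1
```

View pics/side0.png

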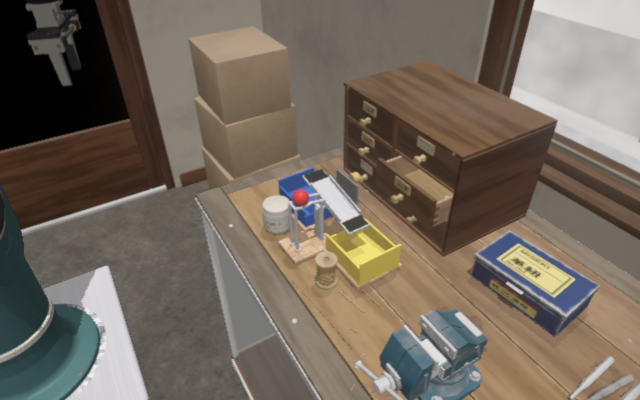

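View pics/top0.png

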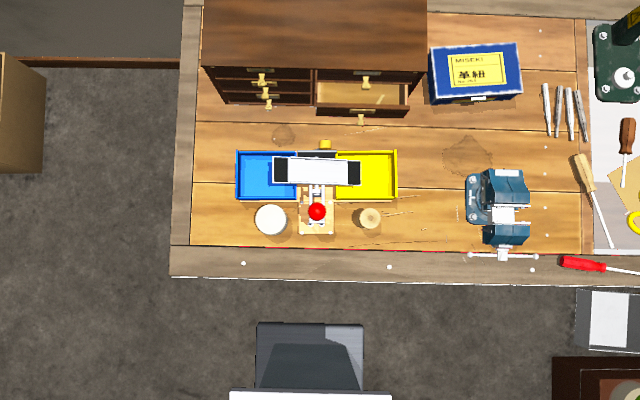

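Left (+y) end is up, ball at top px (317,211), jar (270,219), spool (369,218). The left pad is at about (280,170). Now for exact positions.

```bash
cat > h.py <<'E'
from plant import status, vision, robot
import cv2, numpy as np
def cloud(c):
    p,d=vision.snapshot(c); k=vision.camera_params(c)
    K=np.array([[k['fx'],0,k['cx']],[0,k['fy'],k['cy']],[0,0,1]])
    v,u=np.mgrid[0:400,0:640]
    uv=cv2.undistortPoints(np.stack([u,v],-1).reshape(-1,1,2).astype(np.float64),K,np.array(k['dist'])).reshape(400,640,2)
    P=np.dstack([uv*d[...,None],d,np.ones_like(d)])
    W=P@np.linalg.inv(np.array(k['camera_from_world'])).T
    W=W[...,:3]; W[d==0]=np.nan
    return p,d,W
E
python3 - <<'E'
from h import *
for c in ['top','side']:
    p,d,W=cloud(c); np.save(c+'W.npy',W)
    b=p.astype(int)
    red=(b[...,2]>150)&(b[...,1]<70)&(b[...,0]<70)&(abs(W[...,1])<.1)&(W[...,2]>.1)
    w=W[red]; 
    A=np.c_[2*w,np.ones(len(w))]; s=np.linalg.lstsq(A,(w**2).sum(1),rcond=None)[0]
    print(c,'ball',len(w),w.mean(0),w.max(0),'fit',s[:3],np.sqrt(s[3]+s[:3]@s[:3]))
    dark=(b.max(2)<60)&(W[...,2]>.06)&(W[...,2]<.13)&(abs(W[...,1])<.12)&(W[...,0]>.5)&(W[...,0]<.66)
    n,l,st,ce=cv2.connectedComponentsWithStats(dark.astype(np.uint8))
    for i in range(1,n):
        if st[i,4]>12:
            w=W[l==i]; print(' dark',st[i],np.nanmedian(w,0),np.nanmin(w,0),np.nanmax(w,0))
    m=(W[...,2]>.035)&(W[...,0]>.44)&(W[...,0]<.53)&(abs(W[...,1])<.15)
    n,l,st,ce=cv2.connectedComponentsWithStats(m.astype(np.uint8))
    for i in range(1,n):
        if st[i,4]>12:
            w=W[l==i]; print(' obj',st[i],np.nanmin(w,0),np.nanmax(w,0))
    m=(W[...,2]>.12)&(W[...,0]>.45)&(W[...,0]<.95)&(abs(W[...,1])<.25)
    n,l,st,ce=cv2.connectedComponentsWithStats(m.astype(np.uint8))
    for i in range(1,n):
        if st[i,4]>8:
            w=W[l==i]; print(' tall',st[i],np.nanmin(w,0),np.nanmax(w,0))
    yel=p[80:260,180:440]; cv2.imwrite(f'pics/{c}crop.png',cv2.resize(p[120:250,210:420] if c=='top' else p[150:300,240:420],None,fx=3.7,fy=3.7))
E
```

```text
top ball 233 [ 0.50012908 -0.0006498   0.14069898] [0.51442338 0.01385364 0.14808018] fit [ 0.50102405 -0.00148231  0.13096713] 0.014962968888980788
 dark [298 153  37   5 153] [ 0.60468644 -0.00160222  0.10369022] [ 0.60332109 -0.03112067  0.07645622] [0.6059772  0.03466131 0.12460712]
 dark [274 158  13  24 300] [0.57354595 0.06541646 0.11806077] [0.55276241 0.05429972 0.11169211] [0.59477269 0.0765273  0.12490926]
 dark [348 162  12  22 263] [ 0.57803913 -0.0682898   0.07646823] [ 0.55737891 -0.07990289  0.07058894] [ 0.59853636 -0.05794327  0.08338715]
 obj [308 195  19  30 413] [ 0.48031032 -0.01742428  0.04007182] [0.52995747 0.01385364 0.14808018]
 obj [236 196  60   4 112] [0.5261922  0.03947989 0.03513817] [0.52999384 0.14934407 0.06913184]
 obj [256 204  32  32 793] [0.45856551 0.05380455 0.03526168] [0.51755445 0.11159613 0.06940607]
 obj [360 208  21  21 349] [ 0.47579056 -0.1221882   0.05595465] [ 0.51368542 -0.08364534  0.06411575]
 tall [  200     0   228   114 20035] [ 0.677904   -0.16915085  0.12001795] [0.83807327 0.19005997 0.24009556]
 tall [297 140  40  14 262] [
[... 343 characters left out ...]
246  0.13813169] fit [ 0.495601   -0.00424969  0.13285363] 0.012749638958387575
 obj [ 262  179   57   64 1375] [ 0.4531498  -0.0187096   0.03512391] [0.52994219 0.14997341 0.14583656]
 obj [325 234  34  38 222] [ 0.5262879  -0.14881636  0.03505004] [ 0.52998784 -0.03927853  0.05665927]
 obj [315 251  22  25 426] [ 0.4703802 -0.1224616  0.0350141] [ 0.50977612 -0.08375478  0.06329213]
 tall [  343    61   212   153 19916] [ 0.67191108 -0.17113796  0.1200077 ] [0.94998732 0.19263035 0.23696761]
 tall [336 169  26  23 267] [ 0.59724434 -0.03433594  0.12012719] [0.62067977 0.03567749 0.14419689]
 tall [291 189  18  17 228] [ 0.47977772 -0.0187096   0.12067634] [0.51162957 0.00862176 0.14583656]
```

View pics/topcrop.png

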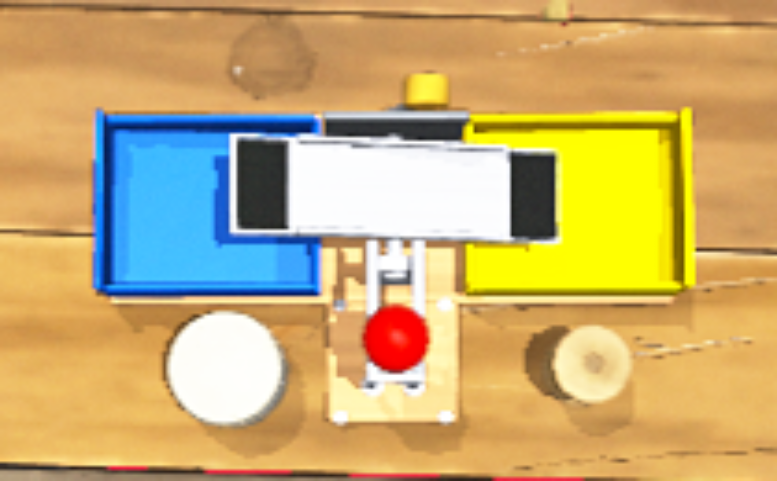

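View pics/sidecrop.png

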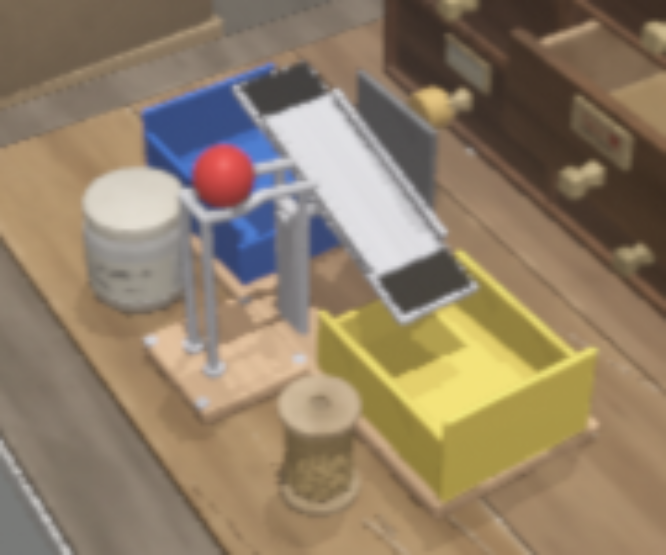

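The left end is up (pad at about (0.574, 0.066, 0.118)), the ball is near (0.500, -0.001, 0.130) and the chute's yaw is about 0.02. First I shut the fingers and go above and left of the chute.

Emit:
servo_tool(steps=[[0,0,-0.01,-0.4,-0.3,-0.1,1],[0,0,-0.03,-1.3,-1.1,-0.2,1],[0,0,-0.05,-2.4,-2.0,-0.4,1],[0,0,-0.07,-3.5,-2.9,-0.5,1],[0,0,-0.09,-4.6,-3.8,-0.6,1],[0,0,-0.11,-5.7,-4.7,-0.7,1],[0,0,-0.13,-6.8,-5.6,-0.8,1],[0,0,-0.16,-7.9,-6.5,-0.9,1],[0,0,-0.18,-9.0,-7.4,-1,1],[0,0,-0.2,-10.1,-8.3,-1,1],[0,0,-0.23,-11.2,-9.2,-1,1],[0,0,-0.25,-12.3,-10.1,-1,1],[0,0,-0.28,-13.4,-11.0,-1,1],[0,0,-0.3,-14.5,-11.9,-1,1],[0,0,-0.32,-15.5,-12.7,-1,1],[0,0,-0.34,-16.3,-13.3,-1,1],[0,0,-0.345,-16.8,-13.7,-1,1],[0,0,-0.345,-17,-13.9,-1,1],[0,0,-0.345,-17,-13.9,-1,1],[0,0,-0.345,-17,-13.9,-1,1]])

```text
clock: 2.87
position: [0.4991, 0.1503, 0.2396]
tcp_rot: [[-1.0, -0.018, -0.0], [-0.018, 1.0, 0.0], [0.0, 0.0, -1.0]]
wrist_force: [-0.2, 0.9, -0.2]
opening: 0.0007
```

Emit:
servo_tool(steps=[[0,0,0,-0.5,-0.6,0,1],[0,0,0,-1.2,-1.3,0.2,1],[0,0,0,-2,-2.2,0.7,1],[0,0,0,-2.6,-2.9,1.4,1],[0,0,0,-2.9,-3.3,2.2,1],[0,0,0,-2.94,-3.33,2.9,1],[0,0,0,-2.94,-3.33,3.3,1],[0,0,0,-2.94,-3.33,3.5,1],[0,0,0,-2.94,-3.33,3.6,1],[0,0,0,-2.94,-3.33,3.6,1]])

```text
clock: 3.7
position: [0.5743, 0.0695, 0.1498]
tcp_rot: [[-1.0, -0.02, 0.0], [-0.02, 1.0, 0.001], [-0.0, 0.001, -1.0]]
wrist_force: [0.0, -0.2, 0.1]
opening: 0.0002
```

Run:
```python
from h import *
for c in ['top','side']:
    p,d,W=cloud(c)
    cv2.imwrite(f'pics/{c}1.png',cv2.resize(p[100:260,190:440] if c=='top' else p[100:300,220:470],None,fx=2.8,fy=2.8))
s=status.sense();print(s['position'],s['clock'])
```

```text
[0.57498459 0.06903526 0.15060919] 3.8
```

View pics/side1.png

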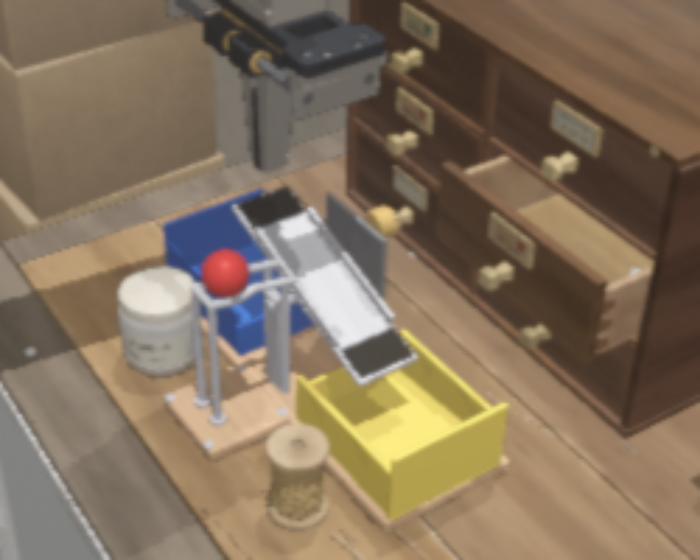

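View pics/top1.png

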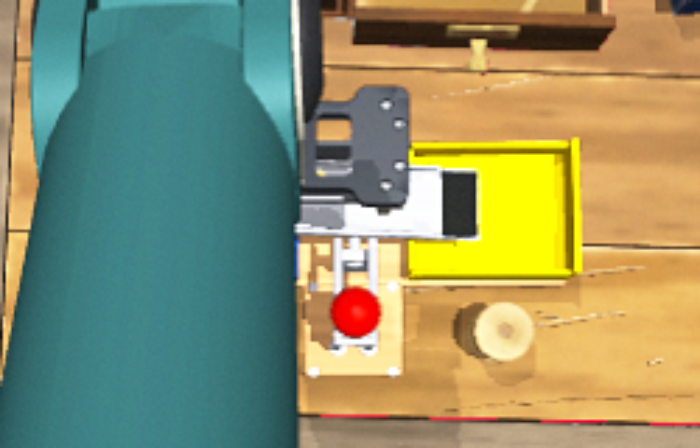

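The side view shows the closed fingertip (268,165) above the left pad (275,205), with the gate's left end still up. I'll press now, slowly.

Emit:
servo_tool(steps=[[0,0,0,0,0,0.3,1],[0,0,0,0,0,0.6,1],[0,0,0,0,0,0.9,1],[0,0,0,0,0,1.1,1],[0,0,0,0,0,1.25,1],[0,0,0,0,0,1.4,1],[0,0,0,0,0,1.55,1],[0,0,0,0,0,1.7,1],[0,0,0,0,0,1.85,1],[0,0,0,0,0,2.0,1],[0,0,0,0,0,2.15,1],[0,0,0,0,0,2.3,1],[0,0,0,0,0,2.45,1],[0,0,0,0,0,2.6,1],[0,0,0,0,0,2.65,1],[0,0,0,0,0,2.65,1],[0,0,0,0,0,2.65,1],[0,0,0,0,0,2.65,1]])

```text
clock: 5.3
position: [0.5748, 0.0682, 0.0835]
tcp_rot: [[-1.0, -0.018, 0.0], [-0.018, 1.0, 0.0], [-0.0, 0.0, -1.0]]
wrist_force: [0.7, 0.0, 0.0]
opening: 0.0007
```

Run:
```python
from h import *
p,d,W=cloud('side')
cv2.imwrite('pics/side2.png',cv2.resize(p[100:300,220:470],None,fx=2.8,fy=2.8))
```

```text
(no output)
```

View pics/side2.png

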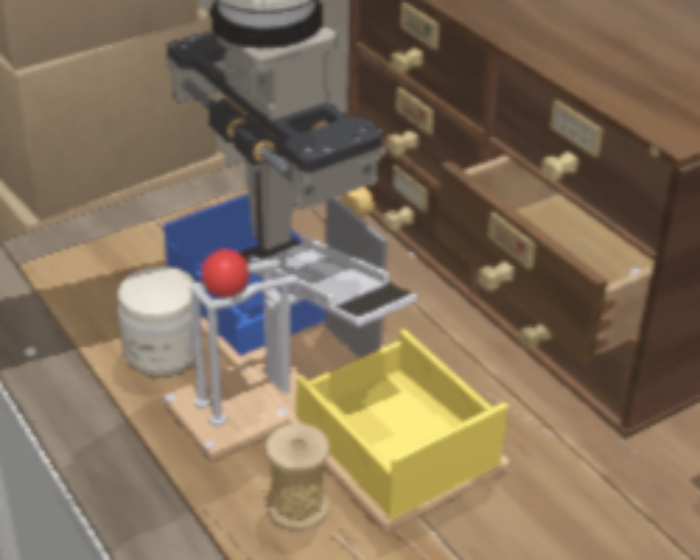

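The gate is rocked: the right pad (375,300) is up, the weight (355,200) went left, and the ball is still in its pocket. I'll rise and go behind the ball.

Emit:
servo_tool(steps=[[0,0,0,0,0,-0.4,1],[0,0,0,0,0,-1.2,1],[0,0,0,0,0,-2.2,1],[0,0,0,0,0,-3.2,1],[0,0,0,0,0,-4.2,1],[0,0,0,0.3,-0.2,-4.9,1],[0,0,0,0.8,-0.5,-5.1,1],[0,0,0,1.5,-0.9,-5.1,1],[0,0,0,2.3,-1.3,-5.1,1],[0,0,0,3.1,-1.7,-5.1,1],[0,0,0,3.9,-2.2,-5,1],[0,0,0,4.5,-2.5,-4.9,1],[0,0,0,4.8,-2.7,-4.8,1],[0,0,0,4.83,-2.7,-4.7,1],[0,0,0,4.83,-2.7,-4.7,1],[0,0,0,4.83,-2.7,-4.7,1]])

```text
clock: 6.68
position: [0.4561, -0.001, 0.2012]
tcp_rot: [[-1.0, -0.019, 0.001], [-0.019, 1.0, 0.0], [-0.001, 0.0, -1.0]]
wrist_force: [-0.1, 0.2, 0.0]
opening: 0.0004
```

Run:
```python
from h import *
for c in ['top','side']:
    p,d,W=cloud(c)
    cv2.imwrite(f'pics/{c}3.png',cv2.resize(p[100:260,190:440] if c=='top' else p[100:300,220:470],None,fx=2.8,fy=2.8))
    b=p.astype(int)
    red=(b[...,2]>150)&(b[...,1]<70)&(b[...,0]<70)&(abs(W[...,1])<.1)&(W[...,2]>.1)
    print(c,red.sum(),W[red].mean(0),W[red].min(0),W[red].max(0))
s=status.sense();print(s['position'],s['clock'])
```

```text
<stdin>:7: RuntimeWarning: Mean of empty slice.
  ret = um.true_divide(
Traceback (most recent call last):
ValueError: zero-size array to reduction operation minimum which has no identity
```

View pics/top3.png

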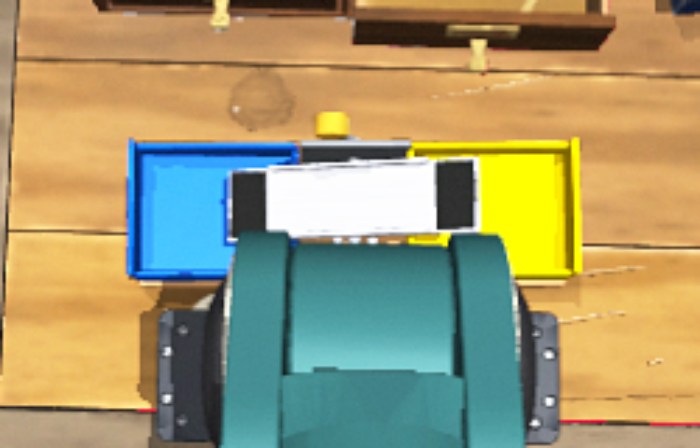

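Emit:
servo_tool(steps=[[0,0,0,0,0,0.3,1],[0,0,0,0,0,0.8,1],[0,0,0,0,0,1.4,1],[0,0,0,0,0,2.0,1],[0,0,0,0,0,2.5,1],[0,0,0,0,0,2.8,1],[0,0,0,0,0,2.95,1],[0,0,0,0,0,3.0,1],[0,0,0,0,0,3.0,1]])

```text
clock: 7.48
position: [0.4553, -0.0015, 0.1258]
tcp_rot: [[-1.0, -0.018, -0.0], [-0.018, 1.0, -0.0], [0.0, -0.0, -1.0]]
wrist_force: [-0.2, 0.1, 0.7]
opening: 0.0005
```

Run:
```python
from h import *
p,d,W=cloud('side')
cv2.imwrite('pics/side4.png',cv2.resize(p[140:280,240:415],None,fx=4,fy=4))
```

```text
(no output)
```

View pics/side4.png

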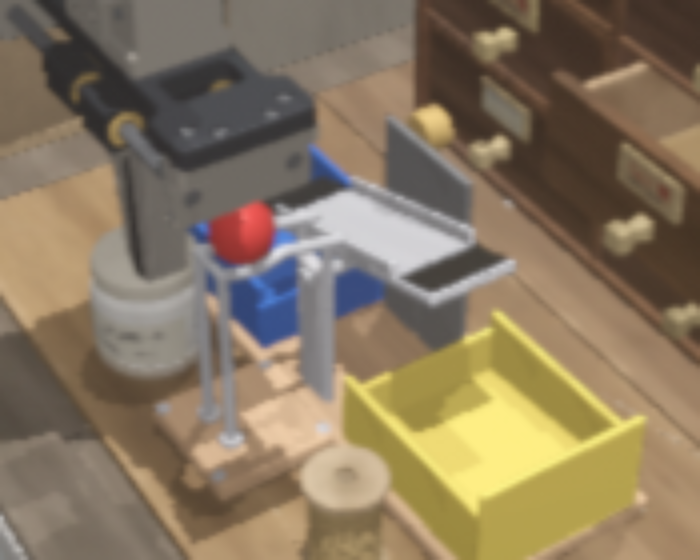

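The fingertip (150,270) stands just behind the ball (240,232), above the cross bar, with the gate tipped to blue. Now a slow push forward.

Emit:
servo_tool(steps=[[0,0,0,-0.15,0,0,1],[0,0,0,-0.3,0,0,1],[0,0,0,-0.45,0,0,1],[0,0,0,-0.57,0,0,1],[0,0,0,-0.67,0,0,1],[0,0,0,-0.77,0,0,1],[0,0,0,-0.87,0,0,1],[0,0,0,-0.97,0,0,1],[0,0,0,-1.07,0,0,1],[0,0,0,-1.17,0,0,1],[0,0,0,-1.27,0,0,1],[0,0,0,-1.37,0,0,1],[0,0,0,-1.47,0,0,1],[0,0,0,-1.57,0,0,1],[0,0,0,-1.67,0,0,1],[0,0,0,-1.77,0,0,1],[0,0,0,-1.87,0,0,1],[0,0,0,-1.87,0,0,1]])

```text
clock: 9.03
position: [0.5024, -0.0007, 0.1259]
tcp_rot: [[-1.0, -0.018, 0.0], [-0.018, 1.0, -0.0], [-0.0, -0.0, -1.0]]
wrist_force: [0.7, 0.0, 0.6]
opening: 0.0005
```

Run:
```python
from h import *
p,d,W=cloud('side')
cv2.imwrite('pics/side5.png',cv2.resize(p[140:280,240:415],None,fx=4,fy=4))
```

```text
(no output)
```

View pics/side5.png

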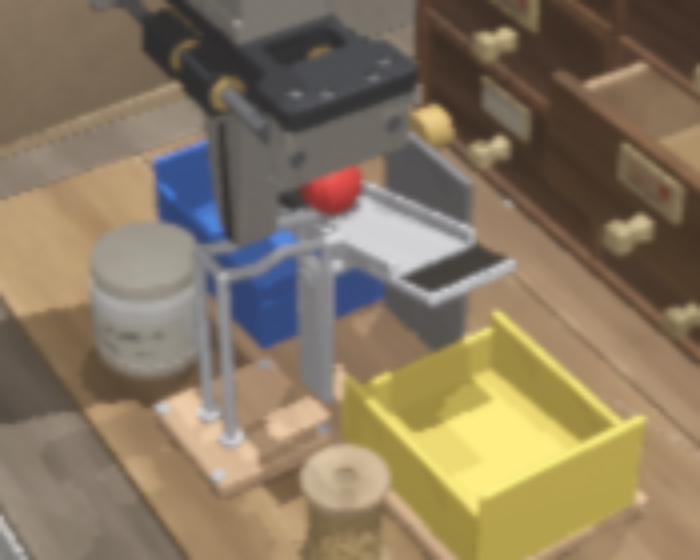

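The ball (332,188) has rolled ahead of the finger, over the hump toward the gate. I'll hold briefly, then back off, rise and look.

Emit:
servo_tool(steps=[[0,0,0,0,0,0,1],[0,0,0,0,0,0,1],[0,0,0,0,0,0,1],[0,0,0,0,0,0,1],[0,0,0,0,0,0,1],[0,0,0,0,0,0,1],[0,0,0,0,0,0,1],[0,0,0,0,0,-0.3,1],[0,0,0,0,0,-0.9,1],[0,0,0,0,0,-1.7,1],[0,0,0,0,0,-2.6,1],[0,0,0,0.3,0,-3.4,1],[0,0,0,0.8,0,-4,1],[0,0,0,1.4,0,-4.4,1],[0,0,0,2,0,-4.7,1],[0,0,0,2.5,0,-4.9,1],[0,0,0,2.8,0,-5,1],[0,0,0,3,0,-5,1],[0,0,0,3,0,-5,1]])

```text
clock: 10.67
position: [0.4263, -0.0021, 0.2511]
tcp_rot: [[-1.0, -0.018, 0.0], [-0.018, 1.0, 0.0], [-0.0, 0.0, -1.0]]
wrist_force: [0.4, -0.3, -0.0]
opening: 0.0004
```

```bash
cat > v.py <<'E'
from h import *
import sys
n=sys.argv[1]
for c in ['top','side']:
    p,d,W=cloud(c)
    cv2.imwrite(f'pics/{c}{n}.png',cv2.resize(p[100:260,190:440] if c=='top' else p[100:300,220:470],None,fx=2.8,fy=2.8))
    b=p.astype(int)
    red=(b[...,2]>120)&(b[...,1]<70)&(b[...,0]<70)&(abs(W[...,1])<.2)&(W[...,2]>.01)
    if red.sum(): print(c,red.sum(),np.median(W[red],0))
s=status.sense();print(s['position'],s['clock'],s['wrist_force'])
E
python3 v.py 6
```

```text
top 142 [0.5448525  0.05706363 0.04712924]
side 10 [0.5504044  0.04983097 0.04594693]
[ 0.42715248 -0.00201581  0.25077561] 10.7667 [-0.33612896  0.07500536 -0.09208377]
```

View pics/side6.png

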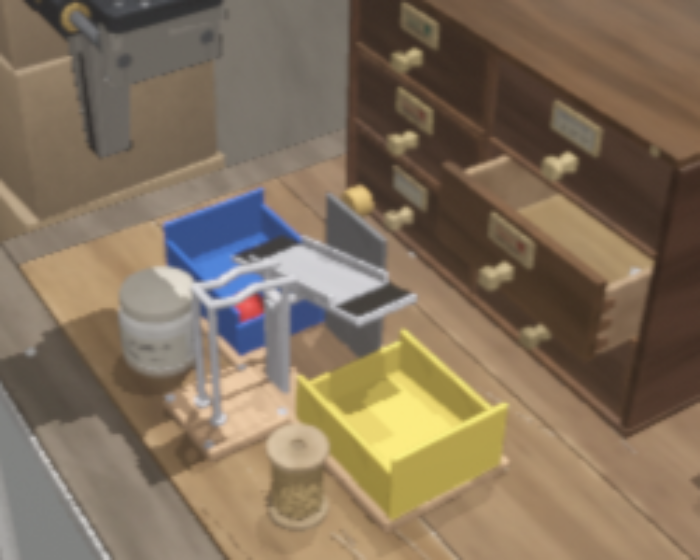

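View pics/top6.png

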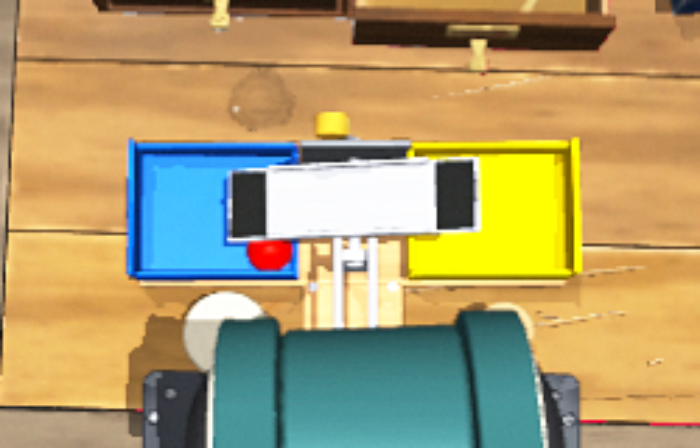

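The ball lies in the blue tray (top 270,255; side 248,307). The gate is still tipped to blue, and the jar and spool are standing. I'll wait for things to settle, check again and hand in.

Emit:
servo_tool(steps=[[0,0,0,0,0,0,1],[0,0,0,0,0,0,1],[0,0,0,0,0,0,1],[0,0,0,0,0,0,1],[0,0,0,0,0,0,1],[0,0,0,0,0,0,1],[0,0,0,0,0,0,1],[0,0,0,0,0,0,1],[0,0,0,0,0,0,1],[0,0,0,0,0,0,1],[0,0,0,0,0,0,1],[0,0,0,0,0,0,1]])

```text
clock: 11.77
position: [0.4269, -0.0021, 0.2509]
tcp_rot: [[-1.0, -0.018, 0.0], [-0.018, 1.0, -0.0], [-0.0, -0.0, -1.0]]
wrist_force: [0.5, -0.2, -0.1]
opening: 0.0004
```

```bash
python3 v.py 7; python3 -c "
from plant import robot,vision
import numpy as np
vision.snapshot('side')
for q in ['spool_mid','tacks_mid']: print(q,[(np.round(r['at'],3),r['score']) for r in vision.look_for('side',q)[:1]])
print(robot.close_job())"
```

```text
top 141 [0.5448302  0.05705484 0.04699385]
side 9 [0.5507909  0.050336   0.04424232]
[ 0.42687825 -0.00205022  0.2508487 ] 11.8667 [ 0.92404904  0.1252286  -0.78448277]
spool_mid [(array([ 0.481, -0.11 ,  0.045]), 0.8)]
tacks_mid [(array([0.48 , 0.066, 0.054]), 0.65)]
the job is handed in; nothing more can be done
None
```

The job is done and handed in at about 12 s. I pressed the raised left pad down with closed fingers until the gate rocked over and stayed. Then I pushed the red ball forward over the hump, and it rolled down the gate into the blue tray.

- **Ball:** it rests in the blue tray at about (0.545, 0.057). It had not moved between two looks 1.1 s apart.
- **Gate:** in the pictures after the push it was still tipped to blue (right end up). I saved pictures from the last look but did not view them.
- **Spool and jar:** both are standing. The network placed the jar within about 3 mm of its first fix. The spool differed by about 8 mm, and I take that as detector scatter because the arm never went near it.
- **Robot:** it stood clear of everything, with wrist force readings of about 1 N or less.

No check failed. The trained networks' fixes for the gate pads and rails were unusable, so I took those positions from the depth images instead.

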